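# Re-clamp a housing on end in a slide-jaw vise

### The job

The aluminium housing lies in the slide-jaw fixture, but the next job is on the end with the round socket. Draw the sliding jaw back by its post, well clear of the housing (a centimetre or so), take the housing out, stand it on its plain end on the bed between the jaws, square to them and midway across, with the socket end straight up, and let go of it; then push the jaw up by its post and press firmly for a moment, so that the housing is clamped hard against the fixed jaw. Leave the other things on the bench where they are.

Things in the scene. Friction and masses are not known exactly. Their poses are not given: they have to be found in the camera images.
- bed_centre (a point): point on the flat bed of the low steel slide-jaw vise, 28 mm above the bench, midway across. Axes: z up, y along the slide towards the fixed jaw, x across. Vise 96 mm wide, 250 long, fixed to the bench; bed 62 mm wide (x), from y = -167 to +83 mm. Fixed jaw: face at y = +48 mm, 66 mm wide, 26 thick. Both jaws rise 22 mm above the bed.
- vise_jaw: the sliding jaw, a steel block 66 x 26 x 22 mm with a flat tail 9 mm thick behind it; axes as bed_centre. Its origin lies on the bed, 48 mm ahead (+y) of its clamping face, so the gap between the jaw faces is 96 mm minus y of this origin in the frame of bed_centre. y can go from -30 mm (gap 126) to +60 mm (gap 36); the jaw drags with a few newtons of friction and stays where it is left.
- jaw_post (a point): upright round steel post by which the sliding jaw is pulled and pushed: 18 mm diameter, standing from 9 to 43 mm above the bed, on the jaw's tail 75 mm behind (-y) the clamping face. The point is on its axis, 32 mm above the bed.
- housing: milled aluminium housing, a block 44 (x) x 96 (y) x 50 (z) mm, about 0.3 kg; origin at the centre of its underside as it lies (the 44 x 96 face). At first it lies in the fixture, its two ends (y = -48 and y = +48) between the jaws, the +y end at the fixed jaw. Its +y end carries the round socket, its -y end is plain.
- housing_mid (a point): the middle of the housing (25 mm above its origin along its z); axes as the housing.
- socket_end (a point): the round connector socket on the housing's +y end face: 18 mm diameter with a 23 mm collar, standing 8 mm out from the end face; the point is on the end face at the socket's axis, 36 mm from the housing's underside (z) and midway across (x).
- side_cutter: blue-handled side cutter, 134 mm long; a bystander, origin at the centre of its underside
- driver_red: red screwdriver, 174 mm long; a bystander, origin at the centre of its underside
- alcohol_bottle: white bottle, 64 mm diameter, 132 mm tall; a bystander, origin at the centre of its underside
- long_nose: red-handled long-nose pliers, 164 mm long; a bystander, origin at the centre of its underside
- solder_sucker: blue desoldering pump, 182 mm long, near the bench's front edge; a bystander, origin at the centre of its underside
- screw_dish: round metal dish with screws, 72 mm diameter, 18 mm high; a bystander, origin at the centre of its underside
- tape_roll_1: roll of tape, 46 mm diameter, 19 mm high; a bystander, origin at the centre of its underside
- esd_brush: black brush, 146 mm long; a bystander, origin at the centre of its underside

How it is judged:
By the outcome, as a careful person would: the job done as asked, in the order asked, and still so for the second after the job is handed in, with the robot touching nothing.
It also fails if it takes over 54 s, if anything falls off the work surface, if the arm or the gripper's body presses on something with over 40 N, if the wrist force passes 120 N, or if a joint passes its speed limit or range.

### The arm

A 6-joint arm with a two-finger parallel gripper is mounted at the origin on a cart in front of the work surface, level with it; the furniture and walls round the work are solid. World frame = base frame: x ahead of the robot, y to its left, z up, the work surface at z = 0. Lengths are in mm, angles in rad, forces in N, time in s.
With the tool pointing down it reaches from about 350 to 775 mm from the base axis. Payload 7.3 kg.
Tool frame: the origin (TCP) lies at the very end of the fingers, on their centre line; the grasp point (between the pads) lies 19 mm behind it; z points along the fingers, y is the line along which they close (so a half turn about z gives the same grasp; the last joint's range is limited). The gripper opens to 92 mm and grips with 3 to 60 N. Pads are 19 mm wide; open, the fingers measure 130 mm over their backs; the gripper's body (75 mm by 190 mm) begins 47 mm behind the grasp point.
Start: joints at [-1.423, 0.342, 1.524, -0, 1.275, -0.146], TCP at [152.058, -502.517, 226.741] pointing down, gripper open.
Joint ranges: [-2.53, 2.53], [-0.77, 2.02], [0.04, 2.7], [-1, 4.14], [0.28, 2.66], [-3.11, 3.11]. Speed limits (rad/s): [2.57, 2.57, 3.14, 3.14, 3.14, 3.14].

### API

Orientations are given as [roll, pitch, yaw] about the fixed x, y, z axes, in that order (R = Rz(yaw) Ry(pitch) Rx(roll)).
In Python, from plant import get_obs, optics, ticket, finder gives the robot as it stands.
- The arm moves only by the tool send_rows, never from a script. Its arguments are lists of equal length, an entry for each row: "offset": the shift along the tool's x, y, z scaled (see below), a list of three; "delta_rot": the turn, a rotation vector about the tool's x, y, z scaled (see below), a list of three. In form: {"offset": [[dx, dy, dz], ...], "delta_rot": [[rx, ry, rz], ...]}. A call has 1 to 8 rows; each row is the pose to reach, as a shift and turn from the pose commanded when the call began, along the tool's axes at that moment, turning the shorter way round; what a row does not reach only later rows make up. The controller multiplies each number of a shift by 120 mm and each number of a turn by 360 degrees. A row lasts 1/8 s, in which the tool goes at most 62.5 mm and 10.7 degrees, less where a joint would pass 70% of its speed; a pose out of reach is approached as far as the arm can. A call with a number of a shift or a turn outside -1 to 1 is refused whole. A call with a gripper value outside its range is refused whole. "grip" is the opening, from 0 (shut) to 1 (fully open), set as the call begins (left out, the last holds). The fingers move at their own pace and stop on an object; the grip force is fixed at half the most. Time passes only in rows, so rows that repeat a pose let the fingers close. It gives the time, the measured TCP pose, the force, the opening and the grip force at its end, in the units of the state.
- get_obs(): the state, without advancing time (a new reading comes with each control period).
- optics.capture(name): name is "scene" or "side" or "wrist"; returns the picture (400x640x3 uint8, red, green, blue); there is no depth.
- optics.get_calibration(name): a dict with "fx", "fy", "cx", "cy" (pixels), "k1" (the pictures are not rectified: a ray, as slopes to the right and down, at radius r is drawn at 1 + k1 r^2 times it, then the intrinsics apply), "world_from_camera" (4x4, takes a point from camera to world coordinates). Camera axes: x right, y down, z forward; pixel columns grow to the right and rows downward; lengths in mm; the calibration is good to about 2 mm. A picture is of the moment at which its call begins: read the wrist's pose just before it. get_calibration takes no time and is no camera call; for the wrist camera it gives the pose at the moment of the call.
- ticket.close_job(): hands the job in; it is judged then, once.
Trained networks look in the newest picture that a camera, given by its name, has taken for a name from the list of things; names that differ only in an ending like _2 or _b are one class to them, and where a whole thing is asked for, a point or a joint stands for the part that bears it (a point fixed in the world has none). Each returns a list of dicts, best first, with "confidence" (0 to 1); they miss things now and then, are a little off and sometimes report something else, mostly with a low value. They report only what shows in the picture. A call takes as long as a camera call.
- finder.boxes_of(target, camera): "box" ([left, top, right, bottom] in pixels, round what is visible of it).
- finder.silhouettes(target, camera): "region" (400x640 bool, what is visible of it) and "box" ([left, top, right, bottom] in pixels, round what is visible of it).
- finder.pinpoint(target, camera): "uv" ([column, row] in pixels: a listed point, or the origin of a listed thing).
The state is a dict: "time": time; "joint_positions": joint angles; "dq": joint speeds; "tau": joint torques, N m; "tool_pos": TCP position; "tcp_rot": TCP orientation; "contact_force": force on the tool from outside, world axes, zero at the start; "moment": the same for the moment, N m; "grip_width": finger opening in mm; "finger_force": force on a finger pad.
Only numpy, scipy, OpenCV 4.12 (cv2) and the standard library are available. Lean on these libraries where they do the work, as an engineer would, in place of code of your own. Each camera call takes 0.05 s, during which the arm holds its last target. There are 200 camera calls.

## Working session

There is one attempt and no reset: what is moved stays moved. The work goes in short steps, Python scripts to look and compute and a tool call to move; the robot and the scene stay as the last step left them, time stands still between calls to the robot, and variables do not carry over. Pictures are saved under pics/ and viewed, at most 10 in all, crops included, and the job is handed in when it is done.

Besides the shell and the picture viewer there is one more tool, called after "Emit:" as name(argument=value, ...) on one line, values as JSON. send_rows: Moves the arm, as the interface text tells. Its arguments: {"type":"object","properties":{"offset":{"type":"array"},"delta_rot":{"type":"array"},"grip":{"type":"number"}},"required":["offset","delta_rot"]}

```bash
ls; mkdir -p pics; cat > h.py <<'E'
import numpy as np, cv2
from scipy.spatial.transform import Rotation as R
from plant import get_obs, optics, ticket, finder
def ray(name,uv,cal=None):
    c=cal or optics.get_calibration(name)
    d=np.array([(uv[0]-c["cx"])/c["fx"],(uv[1]-c["cy"])/c["fy"]])
    u=d.copy()
    for _ in range(20): u=d/(1+c["k1"]*(u@u))
    T=np.array(c["world_from_camera"]); v=T[:3,:3]@np.array([u[0],u[1],1]); return T[:3,3],v
def atz(name,uv,z,cal=None):
    o,v=ray(name,uv,cal); return o+v*(z-o[2])/v[2]
def tri(rs):
    A=np.zeros((3,3));b=np.zeros(3)
    for o,v in rs:
        v=v/np.linalg.norm(v);P=np.eye(3)-np.outer(v,v);A+=P;b+=P@o
    return np.linalg.solve(A,b)
def proj(name,p,cal=None):
    c=cal or optics.get_calibration(name);T=np.linalg.inv(np.array(c["world_from_camera"]))
    q=T[:3,:3]@np.array(p)+T[:3,3];u=q[:2]/q[2];u=u*(1+c["k1"]*(u@u))
    return np.array([u[0]*c["fx"]+c["cx"],u[1]*c["fy"]+c["cy"]])
def save(name,f):
    im=optics.capture(name);cv2.imwrite("pics/"+f,cv2.cvtColor(im,cv2.COLOR_RGB2BGR));return im
E
python3 - <<'E'
from h import *
np.set_printoptions(precision=1,suppress=True)
o=get_obs();print(o["tool_pos"],o["tcp_rot"],o["time"])
a=save("scene","s0.png");b=save("side","d0.png")
cv2.imwrite("pics/both.png",cv2.cvtColor(np.vstack([a,b]),cv2.COLOR_RGB2BGR)[:, :])
for n in("scene","side"):
    print(n,np.array(optics.get_calibration(n)["world_from_camera"])[:3,3])
for t in("bed_centre","vise_jaw","jaw_post","housing","housing_mid","socket_end","alcohol_bottle","screw_dish","side_cutter","driver_red","long_nose","solder_sucker","tape_roll_1","esd_brush"):
    rs=[]
    for n in("scene","side"):
        r=finder.pinpoint(t,n)
        if r:
            print(t,n,np.array(r[0]["uv"]),round(r[0]["confidence"],2),len(r));rs.append(ray(n,r[0]["uv"]))
            if len(rs)==1:print("   z0",atz(n,r[0]["uv"],0))
    if len(rs)==2: print("   ",tri(rs))
E
```

```text
pics
[ 152.  -502.1  226. ] [-3.1 -0.   0.3] 0.0
scene [-37.6 443.  547. ]
side [-267.7 -100.4  732.7]
bed_centre scene [323.7 216.9] 0.81 2
   z0 [524.5  10.2   0. ]
jaw_post scene [362.7 181.3] 0.92 2
   z0 [ 584.3 -165.7    0. ]
jaw_post side [369.4 199.8] 0.56 1
    [516.6 -97.7  63.4]
housing scene [329.1 215.3] 0.69 1
   z0 [521.7  -3.5   0. ]
housing_mid scene [328.7 205.4] 0.9 1
   z0 [553.2 -27.    0. ]
socket_end scene [309.9 207.5] 0.72 1
   z0 [573.7  14.1   0. ]
alcohol_bottle scene [214.  213.8] 0.61 2
   z0 [689.3 207.9   0. ]
alcohol_bottle side [259.  166.6] 0.85 1
    [695.  206.   -4.6]
screw_dish side [215.8 213.5] 0.71 2
   z0 [491.6 259.7   0. ]
side_cutter scene [231.2 271.5] 0.8 3
   z0 [495.3 259.5   0. ]
side_cutter side [212.5 214.5] 0.83 2
    [483.  263.1   8.2]
driver_red scene [230.7 271.1] 0.74 2
   z0 [496.9 259.8   0. ]
driver_red side [214.8 174.6] 0.66 1
    [489.1 264.   66.9]
long_nose scene [302.4 179.1] 0.58 1
   z0 [689.8 -44.9   0. ]
long_nose side [350.  175.9] 0.64 1
    [683.2 -41.1   2.9]
solder_sucker scene [384.2 243. ] 0.84 2
   z0 [374.8 -37.    0. ]
solder_sucker side [332.3 264.7] 0.67 1
    [371.9 -34.1   2.9]
tape_roll_1 scene [407.4 175.1] 0.71 1
   z0 [ 534.3 -283.7    0. ]
tape_roll_1 side [447.3 222.2] 0.54 1
    [ 534.2 -281.3    3.9]
esd_brush scene [290.4 286.5] 0.74 2
   z0 [393.5 188.7   0. ]
esd_brush side [231.2 247.2] 0.55 1
    [389.8 190.6   3. ]
```

```bash
python3 - <<'E'
import cv2,numpy as np
a=cv2.imread("pics/s0.png");b=cv2.imread("pics/d0.png")
c=np.vstack([cv2.resize(a[130:330,150:470],(800,500),interpolation=3)])
d=cv2.resize(b[120:320,170:490],(800,500),interpolation=3)
cv2.imwrite("pics/c1.png",c);cv2.imwrite("pics/c2.png",d)
E
```

```text
(no output)
```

View pics/c1.png

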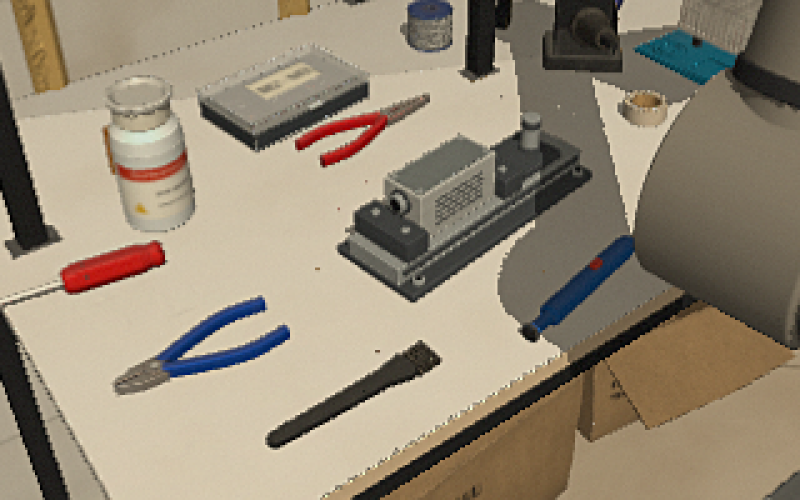

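View pics/c2.png

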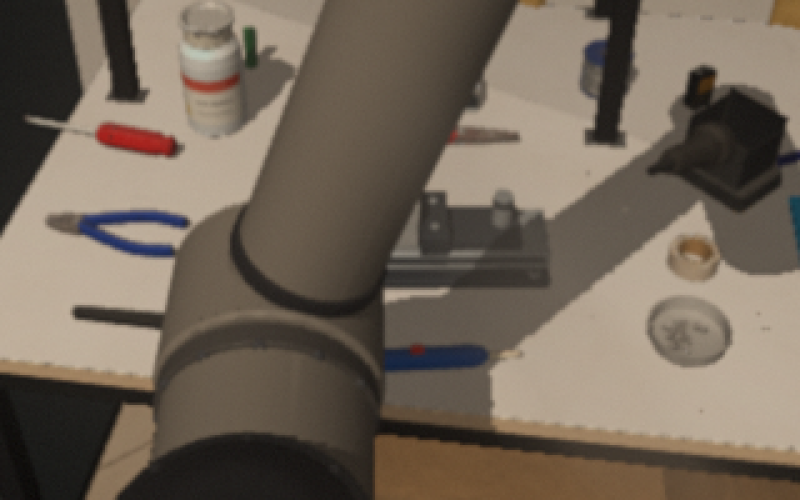

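c1 shows the vise in the middle. The post is at scene pixel (362,182), the socket at (310,210), and the fixed jaw at (306,222) with its +y pointing left of the robot. c2 shows the arm hiding the housing from the side camera, while the post is visible at (370,200). Next I work out the vise pose from these.

```bash
python3 - <<'E'
from h import *
np.set_printoptions(precision=1,suppress=True)
p=atz("scene",[362.7,181.3],60);b=atz("scene",[323.7,216.9],28);m=atz("scene",[328.7,205.4],53);s=atz("scene",[309.9,207.5],64)
hh=atz("scene",[329.1,215.3],28)
print("post",p,"side",atz("side",[369.4,199.8],60),"\nbed",b,"mid",m,"hous",hh,"sock",s)
for q in(b,m,s):
    d=q-p;print("yaw of y axis deg",np.degrees(np.arctan2(d[1],d[0])),np.hypot(d[0],d[1]))
print("rack feet",atz("scene",[342,158],0),atz("side",[414,152],0),atz("side",[220,158],0),atz("scene",[163,228],0))
o=get_obs();print(np.array(o["tcp_rot"]).round(3));
c=optics.get_calibration("wrist");T=np.eye(4);T[:3,:3]=R.from_euler("xyz",o["tcp_rot"]).as_matrix();T[:3,3]=o["tool_pos"]
print(np.linalg.inv(T)@np.array(c["world_from_camera"]),c["fx"])
E
```

```text
post [516.1 -98.9  60. ] side [525.1 -97.7  60. ] 
bed [495.7  32.3  28. ] mid [496.   18.5  53. ] hous [493.1  19.3  28. ] sock [502.2  64.3  64. ]
yaw of y axis deg 98.83662309278466 132.84782039219462
yaw of y axis deg 99.73618663820429 119.16139438106377
yaw of y axis deg 94.8848320656687 163.83115898223986
rack feet [ 715.2 -203.2    0. ] [ 820.7 -208.2    0. ] [711.5 320.    0. ] [709.3 321.2   0. ]
[ 3.1 -0.   0.3]
[[   0.    -1.    -0.3   75.3]
 [   1.     0.     0.    -1.3]
 [  -0.    -0.3    1.  -158.1]
 [   0.     0.     0.     1. ]] 355.8905595294299
```

View pics/s0.png

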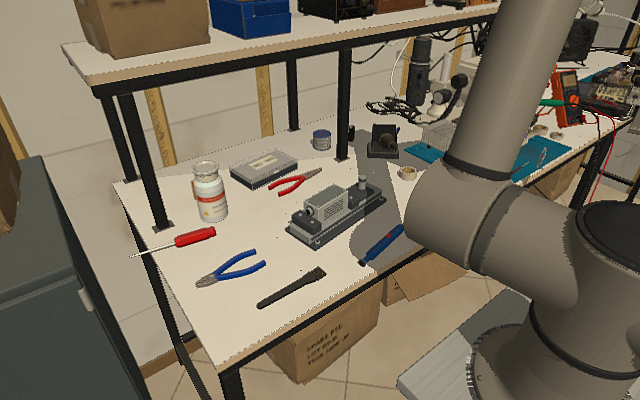

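The picture shows a shelf above the back of the bench, on legs at x≈715. The vise is clear in front of it. I'll go to a viewing pose over the vise.

```bash
cat >> h.py <<'E'
def tool_R(yaw_y,tilt):
    """vise y azimuth (rad); tool x along vise y, z down, tilted by 'tilt' about vise x (tool z towards +y)"""
    y=np.array([np.cos(yaw_y),np.sin(yaw_y),0]);x=np.array([y[1],-y[0],0]);z=np.array([0,0,1.])
    M=np.column_stack([y,x,-z])
    return R.from_rotvec(x*tilt)*R.from_matrix(M)
def rel(p0,R0,p,Rt):
    return (R0.inv().apply(np.array(p)-p0)/120), ((R0.inv()*Rt).as_rotvec()/2/np.pi)
def cur():
    o=get_obs();return np.array(o["tool_pos"]),R.from_euler("xyz",o["tcp_rot"])
def calls(p,Rt,step=118,p0=None,R0=None):
    if p0 is None:p0,R0=cur()
    d=np.array(p)-p0;n=int(max(1,np.ceil(np.abs(R0.inv().apply(d)).max()/step)))
    rv=(R0.inv()*Rt).as_rotvec();pp,RR=p0,R0
    while 1:
        ok=True;out=[];pp,RR=p0,R0
        for i in range(n):
            q=p0+d*(i+1)/n;Q=R0*R.from_rotvec(rv*(i+1)/n);a,b=rel(pp,RR,q,Q);out.append((a,b));ok&=np.abs(a).max()<=1;pp,RR=q,Q
        if ok:break
        n+=1
    for a,b in out:print("off",a.round(4).tolist(),"rot",b.round(4).tolist())
E
python3 - <<'E'
from h import *
calls([507,-20,235],tool_R(np.radians(97),0))
E
```

```text
off [0.7991, -0.5984, -0.0138] rot [0.0, 0.0, -0.0445]
off [0.9333, -0.3544, -0.0138] rot [0.0, 0.0, -0.0445]
off [0.9949, -0.0829, -0.0138] rot [0.0, 0.0, -0.0445]
off [0.9791, 0.1951, -0.0138] rot [0.0, 0.0, -0.0445]
off [0.8871, 0.4579, -0.0138] rot [0.0, 0.0, -0.0445]
```

Emit:
send_rows(offset=[[0.4,-0.3,-0.007],[0.8,-0.6,-0.014]], delta_rot=[[0,0,-0.022],[0,0,-0.0445]], grip=1)

```text
time: 1.75
tool_pos: [223.5, -404.8, 228.2]
tcp_rot: [-3.142, -0.0, 0.576]
contact_force: [0.7, -0.0, 0.4]
grip_width: 92.1
finger_force: 0.0
```

Emit:
send_rows(offset=[[0.467,-0.177,-0.007],[0.933,-0.354,-0.014]], delta_rot=[[0,0,-0.022],[0,0,-0.0445]])

```text
time: 2.0
tool_pos: [295.0, -307.9, 230.3]
tcp_rot: [3.141, 0.0, 0.857]
contact_force: [-0.5, -1.5, 1.1]
grip_width: 91.5
finger_force: 0.0
```

Emit:
send_rows(offset=[[0.497,-0.041,-0.007],[0.995,-0.083,-0.014]], delta_rot=[[0,0,-0.022],[0,0,-0.0445]])

```text
time: 2.25
tool_pos: [366.1, -211.3, 232.1]
tcp_rot: [3.141, 0.0, 1.137]
contact_force: [0.7, -0.5, 0.4]
grip_width: 91.7
finger_force: 0.0
```

Emit:
send_rows(offset=[[0.49,0.098,-0.007],[0.979,0.195,-0.014]], delta_rot=[[0,0,-0.022],[0,0,-0.0445]])

```text
time: 2.5
tool_pos: [437.2, -114.8, 233.8]
tcp_rot: [3.141, 0.001, 1.417]
contact_force: [0.7, -1.0, -0.6]
grip_width: 91.4
finger_force: 0.0
```

Emit:
send_rows(offset=[[0.444,0.229,-0.007],[0.887,0.458,-0.014],[0.887,0.458,-0.014],[0.887,0.458,-0.014]], delta_rot=[[0,0,-0.022],[0,0,-0.0445],[0,0,-0.0445],[0,0,-0.0445]])

```text
time: 3.0
tool_pos: [506.9, -20.1, 234.8]
tcp_rot: [-3.141, 0.0, 1.692]
contact_force: [0.1, -1.2, 0.1]
grip_width: 91.7
finger_force: 0.0
```

```bash
python3 - <<'E'
from h import *
np.set_printoptions(precision=1,suppress=True)
c=optics.get_calibration("wrist");save("wrist","w1.png")
Z=dict(bed_centre=28,vise_jaw=28,jaw_post=60,housing=28,housing_mid=53,socket_end=64)
for n in("wrist","scene"):
  if n=="scene":optics.capture(n)
  for t,z in Z.items():
    for r in finder.pinpoint(t,n)[:1]: print(n,t,np.array(r["uv"]),round(r["confidence"],2),atz(n,r["uv"],z))
E
```

```text
wrist bed_centre [191.9 165.1] 0.74 [376.5 -32.7  28. ]
wrist vise_jaw [319.2 250.3] 0.44 [ 521.3 -113.4   28. ]
wrist jaw_post [319.8 252.3] 0.63 [ 520.2 -100.9   60. ]
wrist housing [316.2 126.1] 0.91 [501.8  22.5  28. ]
wrist housing_mid [315.2 129.6] 0.76 [501.1  21.4  53. ]
wrist socket_end [311.2  75.8] 0.96 [491.9  69.2  64. ]
scene bed_centre [325.8 213.1] 0.83 [503.9  20.2  28. ]
scene jaw_post [362.3 182.2] 0.82 [513.7 -95.5  60. ]
scene housing [325.7 215.9] 0.91 [495.9  26.6  28. ]
scene housing_mid [290.5 286.6] 0.75 [351.5 213.4  53. ]
scene socket_end [308.4 210.5] 0.84 [495.4  73.   64. ]
```

View pics/w1.png

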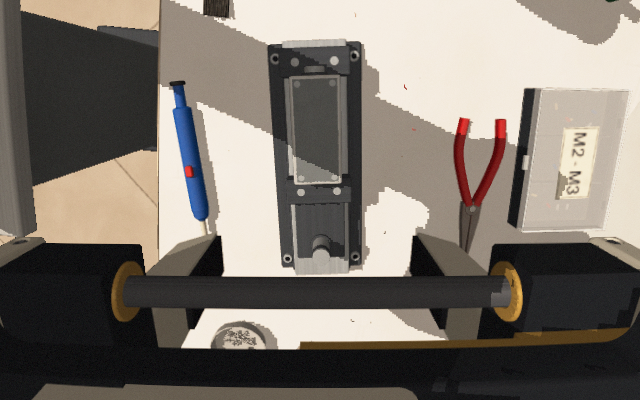

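The wrist picture shows the vise nearly aligned with the picture columns: fixed jaw at row 60, housing at rows 76–184, post at (320,245). I'll enlarge it to read off the corners.

```bash
python3 - <<'E'
import cv2
a=cv2.imread("pics/w1.png")[35:285,255:375]
a=cv2.rotate(a,cv2.ROTATE_90_COUNTERCLOCKWISE)  # shown: col=row-35, row=375-col
cv2.imwrite("pics/w1c.png",cv2.resize(a,None,fx=3.2,fy=3.2,interpolation=cv2.INTER_CUBIC))
E
```

```text
(no output)
```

View pics/w1c.png

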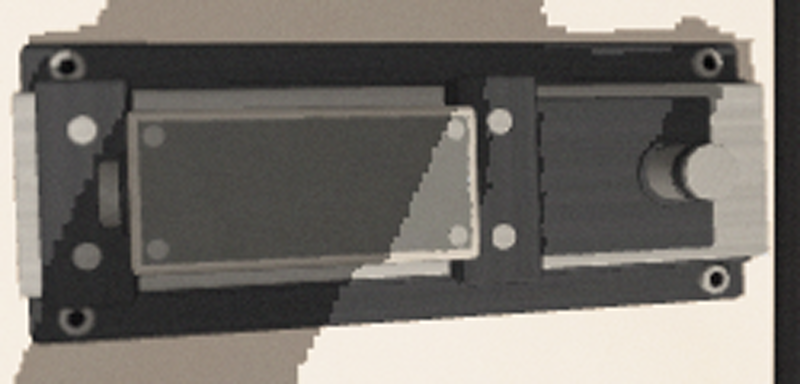

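```bash
python3 - <<'E'
from h import *
np.set_printoptions(precision=1,suppress=True)
def P(X,Y,z):return atz("wrist",[375-(Y+.0)/3.2-.5,35+X/3.2-.5],z)
A=[P(130,108,78),P(475,106,78),P(478,258,78),P(133,272,78)]
print("housing",A,"ctr",np.mean(A,0))
for n,a,b in(("near x+",0,1),("x-",3,2)):
  d=A[a]-A[b];print(n,np.degrees(np.arctan2(d[1],d[0])),np.linalg.norm(d))
print("wid",np.linalg.norm(A[0]-A[3]),np.linalg.norm(A[1]-A[2]))
f=[P(82,130,50),P(86,256,50)];s=[P(500,121,50),P(504,236,50)]
F=np.mean(f,0);S=np.mean(s,0);d=F-S;print("jaw screws",f,s,"mid",F,S,np.degrees(np.arctan2(d[1],d[0])),np.linalg.norm(d))
for z in(5,10,20):
  B=[P(66,66,z),P(76,319,z),P(709,63,z),P(714,279,z)];m1=(B[0]+B[1])/2;m2=(B[2]+B[3])/2;d=m1-m2
  print("bolts",z,m1,m2,np.degrees(np.arctan2(d[1],d[0])),np.linalg.norm(B[0]-B[1]),np.linalg.norm(B[2]-B[3]))
p=P(712,171,71);print("post",p);d=F-p;print(np.degrees(np.arctan2(d[1],d[0])),np.linalg.norm(d[:2]))
E
```

```text
housing [array([516.9,  73. ,  78. ]), array([530.5, -20.1,  78. ]), array([487.6, -26.3,  78. ]), array([474.,  67.,  78.])] ctr [502.3  23.4  78. ]
near x+ 98.32069372083329 94.09772181699742
x- 98.30873125579134 94.21909259275122
wid 43.37598341097898 43.395099731008955
jaw screws [array([510.6,  86.8,  50. ]), array([475. ,  81.4,  50. ])] [array([529.9, -35.4,  50. ]), array([494.4, -41.1,  50. ])] mid [492.8  84.1  50. ] [512.1 -38.2  50. ] 98.98560764037444 123.83554945405712
bolts 5 [491.7  91.9   5. ] [ 526.8 -131.     5. ] 98.9399841425043 81.54327189444928 80.91523254897726
bolts 10 [491.8  91.4  10. ] [ 526.4 -128.6   10. ] 98.9399841425043 80.49302255420764 79.87307213983809
bolts 20 [492.   90.5  20. ] [ 525.7 -123.8   20. ] 98.9399841425043 78.39252387372426 77.78875132155979
post [521.9 -99.4  71. ]
99.03053039823331 185.75254843977714
```

```bash
python3 - <<'E'
from h import *
Rt=tool_R(np.radians(98.95),0)
calls([521.7,-98.8,120],Rt)
calls([521.7,-98.8,43],Rt,p0=np.array([521.7,-98.8,120]),R0=Rt)
E
```

```text
off [-0.666, 0.0406, 0.9591] rot [-0.0, 0.0, -0.0056]
off [0.0, 0.0, 0.6417] rot [0.0, 0.0, 0.0]
```

Emit:
send_rows(offset=[[-0.33,0.02,0.48],[-0.666,0.041,0.959],[-0.666,0.041,0.959]], delta_rot=[[0,0,-0.0028],[0,0,-0.0056],[0,0,-0.0056]])

```text
time: 4.08
tool_pos: [520.2, -99.7, 117.0]
tcp_rot: [-3.137, -0.002, 1.725]
contact_force: [-0.0, 0.6, 0.2]
grip_width: 92.1
finger_force: 0.0
```

Emit:
send_rows(offset=[[0,0,0.25],[0,0,0.5],[0,0,0.64],[0,0,0.64]], delta_rot=[[0,0,0],[0,0,0],[0,0,0],[0,0,0]])

```text
time: 4.58
tool_pos: [521.7, -98.1, 43.2]
tcp_rot: [-3.141, -0.001, 1.727]
contact_force: [0.3, 0.1, 0.8]
grip_width: 91.9
finger_force: 0.0
```

Emit:
send_rows(offset=[[0,0,0],[0,0,0],[0,0,0],[0,0,0],[0,0,0],[0,0,0],[0,0,0],[0,0,0]], delta_rot=[[0,0,0],[0,0,0],[0,0,0],[0,0,0],[0,0,0],[0,0,0],[0,0,0],[0,0,0]], grip=0)

```text
time: 5.58
tool_pos: [520.6, -98.9, 43.1]
tcp_rot: [-3.139, -0.0, 1.727]
contact_force: [-0.6, -0.8, 5.0]
grip_width: 17.3
finger_force: 30.0
```

Emit:
send_rows(offset=[[-0.03,0,0],[-0.06,0,0],[-0.09,0,0],[-0.12,0,0],[-0.15,0,0],[-0.15,0,0],[-0.15,0,0]], delta_rot=[[0,0,0],[0,0,0],[0,0,0],[0,0,0],[0,0,0],[0,0,0],[0,0,0]])

```text
time: 6.45
tool_pos: [523.4, -116.2, 43.1]
tcp_rot: [-3.139, -0.001, 1.727]
contact_force: [-5.2, 1.3, 3.7]
grip_width: 17.4
finger_force: 30.0
```

```bash
python3 - <<'E'
from h import *
for _ in range(4):
  optics.capture("scene");o=get_obs();print(np.round(o["tool_pos"],1),np.round(o["contact_force"],1),o["grip_width"])
E
```

```text
[ 523.4 -116.3   43.1] [-4.8  1.2  4.5] 17.49392381542383
[ 523.4 -116.2   43.1] [-5.3  1.1  4.6] 17.17007345339944
[ 523.4 -116.2   43.1] [-4.2  1.1  3.7] 17.547416360590713
[ 523.4 -116.2   43.1] [-4.1  1.   3.5] 17.250724689937595
```

```bash
cat >> h.py <<'E'
az=np.radians(98.95);B=np.array([501.6,23.6,28.]);Y=np.array([np.cos(az),np.sin(az),0]);X=np.array([Y[1],-Y[0],0])
def pose(x,y,z,tilt):
    """grasp point in vise coords (z above bed) -> TCP, rotation"""
    Rt=tool_R(az,np.radians(tilt));return B+x*X+y*Y+np.array([0,0,z])+Rt.apply([0,0,19]),Rt
E
python3 - <<'E'
from h import *
p0,R0=cur();p1=p0+[0,0,110]
print(rel(p0,R0,p1,R0))
p2,R2=pose(0,15+55,27+95,-30);p3,R3=pose(0,15,27,-30)
print(p2,p3);calls(p2,R2,p0=p1,R0=R0);print();calls(p3,R3,p0=p2,R0=R2)
E
```

```text
(array([ 0.00104319, -0.00224284, -0.91666333]), array([0., 0., 0.]))
[492.18786466  83.363381   133.54551733] [500.74435133  29.03303464  38.54551733]
off [0.8417, 0.0012, 0.0824] rot [-0.0002, -0.0418, 0.0001]
off [0.8343, 0.0009, -0.1387] rot [-0.0002, -0.0418, 0.0001]

off [-0.0011, 0.0, 0.9148] rot [0.0, 0.0, 0.0]
```

Emit:
send_rows(offset=[[0,0,0],[0,0,0],[0,0,0],[0,0,-0.3],[0,0,-0.75],[0,0,-0.917],[0,0,-0.917]], delta_rot=[[0,0,0],[0,0,0],[0,0,0],[0,0,0],[0,0,0],[0,0,0],[0,0,0]], grip=1)

```text
time: 7.52
tool_pos: [525.6, -116.9, 154.8]
tcp_rot: [3.138, 0.002, 1.727]
contact_force: [-0.5, -0.3, -0.0]
grip_width: 82.6
finger_force: 0.0
```

Emit:
send_rows(offset=[[0.42,0,0.05],[0.84,0,0.08]], delta_rot=[[0,-0.021,0],[0,-0.042,0]])

```text
time: 7.78
tool_pos: [508.3, -17.3, 142.2]
tcp_rot: [3.142, 0.267, 1.723]
contact_force: [0.8, 0.9, 0.7]
grip_width: 91.9
finger_force: 0.0
```

Emit:
send_rows(offset=[[0.42,0,-0.06],[0.83,0,-0.14],[0.83,0,-0.14],[0.83,0,-0.14],[0.83,0,-0.14]], delta_rot=[[0,-0.021,0],[0,-0.042,0],[0,-0.042,0],[0,-0.042,0],[0,-0.042,0]])

```text
time: 8.4
tool_pos: [493.3, 80.5, 133.6]
tcp_rot: [-3.141, 0.528, 1.724]
contact_force: [-0.6, -0.5, -0.0]
grip_width: 91.7
finger_force: 0.0
```

```bash
python3 - <<'E'
from h import *
c=optics.get_calibration("wrist");save("wrist","w2.png")
for _ in range(2):
  optics.capture("side");p,r=cur();print(p.round(1),np.round(get_obs()["joint_positions"],2))
p2,R2=pose(0,15+55,27+95,-30);p3,R3=pose(0,15,27,-30);print(p2,p3)
print(rel(p,r,p3,R3))
for n,z in(("housing_mid",53),("socket_end",64)):
  for q in finder.pinpoint(n,"scene")[:1]:pass
E
```

```text
[493.5  80.3 134. ] [ 0.32  0.49  1.7  -0.58  1.12  0.48]
[493.6  80.5 134.1] [ 0.33  0.49  1.7  -0.58  1.12  0.48]
[492.18786466  83.363381   133.54551733] [500.74435133  29.03303464  38.54551733]
(array([ 0.02671252, -0.00631577,  0.90583432]), array([-0.00022671,  0.00061911, -0.00052515]))
```

Emit:
send_rows(offset=[[0.01,-0.003,0.3],[0.02,-0.006,0.6],[0.027,-0.006,0.8],[0.027,-0.006,0.906],[0.027,-0.006,0.906],[0.027,-0.006,0.906]], delta_rot=[[0,0,0],[0,0,0],[0,0,0],[0,0,0],[0,0,0],[0,0,0]])

```text
time: 9.4
tool_pos: [501.2, 31.2, 39.1]
tcp_rot: [3.14, 0.528, 1.726]
contact_force: [-0.8, -0.3, -0.2]
grip_width: 92.0
finger_force: 0.0
```

Emit:
send_rows(offset=[[0,0,0],[0,0,0],[0,0,0],[0,0,0],[0,0,0],[0,0,0]], delta_rot=[[0,0,0],[0,0,0],[0,0,0],[0,0,0],[0,0,0],[0,0,0]], grip=0)

```text
time: 10.15
tool_pos: [500.4, 30.9, 38.3]
tcp_rot: [-3.141, 0.528, 1.727]
contact_force: [-0.6, 0.5, 1.1]
grip_width: 43.7
finger_force: 30.0
```

```bash
python3 - <<'E'
from h import *
for _ in range(2):
  optics.capture("side");o=get_obs();print(np.round(o["tool_pos"],1),np.round(o["tcp_rot"],3),np.round(o["contact_force"],1),o["grip_width"],o["finger_force"])
a=optics.capture("wrist")
cv2.imwrite("pics/w3.png",cv2.cvtColor(a,cv2.COLOR_RGB2BGR))
E
```

```text
[500.5  30.9  38.3] [-3.141  0.528  1.727] [-0.4  0.6  0.1] 44.245292065703985 29.984212517738342
[500.5  30.8  38.3] [-3.141  0.528  1.727] [0.  1.  0.5] 43.71735746458307 29.984075725078583
```

View pics/w3.png

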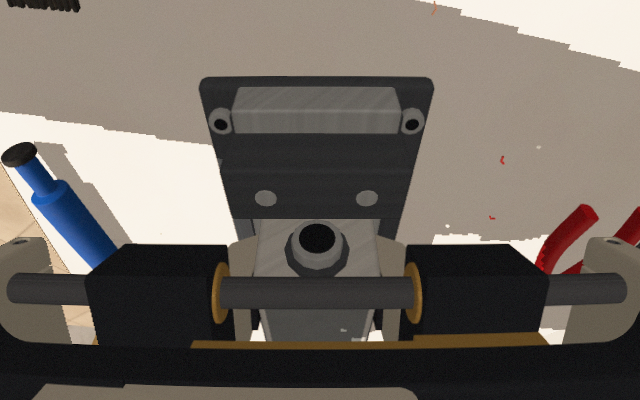

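The wrist view shows the housing held between the fingers. The socket at (318,238) is on the vise's mid line, since the jaw screws at columns 266 and 367 average 316.5. Now I lift it.

Emit:
send_rows(offset=[[-0.06,0,-0.1],[-0.15,0,-0.26],[-0.26,0,-0.45],[-0.37,0,-0.64],[-0.46,0,-0.79],[-0.46,0,-0.79],[-0.46,0,-0.79]], delta_rot=[[0,0,0],[0,0,0],[0,0,0],[0,0,0],[0,0,0],[0,0,0],[0,0,0]])

```text
time: 11.18
tool_pos: [500.1, 30.9, 147.5]
tcp_rot: [-3.141, 0.527, 1.727]
contact_force: [0.1, -0.9, -2.9]
grip_width: 44.1
finger_force: 30.0
```

```bash
cat >> h.py <<'E'
def vis(p): d=np.array(p)-B; return np.array([d@X,d@Y,d[2]])
def tcp(x,y,z,Rt=None): return B+x*X+y*Y+np.array([0,0,z])
t0=vis([500.5,30.8,38.3]);Rpick=R.from_euler("xyz",[-3.141,.528,1.727]);Rplace=R.from_rotvec(X*np.pi/2)*Rpick
def place(c,up): return tcp(0,c-t0[2],48+t0[1]+up),Rplace
E
python3 - <<'E'
from h import *
o=get_obs();print(np.round(o["tool_pos"],1),o["grip_width"],np.round(o["contact_force"],1))
p,r=cur();q,Q=place(43,60);print(t0,q,Q.as_euler("xyz").round(3))
a,b=rel(p,r,q,Q);print(a.round(3),b.round(4))
E
```

```text
[500.1  30.9 147.5] 44.13572398418847 [ 0.1 -0.9 -2.9]
[ 0.03351496  7.28346598 10.3       ] [496.51277974  55.90186047 143.28346598] [-3.141 -1.043  1.727]
[ 0.199  0.003 -0.076] [-1.000e-04  2.499e-01 -2.000e-04]
```

Emit:
send_rows(offset=[[0.02,0,-0.02],[0.04,0,-0.05],[0.06,0,-0.08],[0.08,0,-0.1],[0.1,0,-0.1],[0.1,0,-0.1]], delta_rot=[[0,0.02,0],[0,0.045,0],[0,0.07,0],[0,0.1,0],[0,0.125,0],[0,0.125,0]])

```text
time: 11.92
tool_pos: [497.6, 44.9, 150.7]
tcp_rot: [-3.138, -0.258, 1.722]
contact_force: [0.1, 0.9, -2.6]
grip_width: 44.0
finger_force: 30.0
```

```bash
python3 - <<'E'
from h import *
o=get_obs();print(np.round(o["tool_pos"],1),o["grip_width"],np.round(o["contact_force"],1),np.round(o["joint_positions"],2),o["time"])
p,r=cur();q,Q=place(43,60);a,b=rel(p,r,q,Q);print(a.round(3),b.round(4))
E
```

```text
[497.6  44.9 150.7] 43.991189212179975 [ 0.1  0.9 -2.6] [-0.22  0.41  1.69  0.26  1.16 -0.49] 11.925
[0.073 0.005 0.083] [ 1.000e-04  1.249e-01 -1.000e-03]
```

Emit:
send_rows(offset=[[0.02,0,0.02],[0.04,0,0.04],[0.06,0,0.06],[0.073,0.003,0.08],[0.073,0.005,0.083],[0.073,0.005,0.083],[0.073,0.005,0.083]], delta_rot=[[0,0.025,0],[0,0.05,0],[0,0.075,-0.0005],[0,0.1,-0.001],[0,0.125,-0.001],[0,0.125,-0.001],[0,0.125,-0.001]])

```text
time: 12.8
tool_pos: [496.7, 58.9, 144.7]
tcp_rot: [3.137, -1.039, 1.738]
contact_force: [-0.1, 0.2, -2.8]
grip_width: 43.8
finger_force: 30.0
```

```bash
python3 - <<'E'
from h import *
save("scene","s4.png");a=save("wrist","w4.png")
o=get_obs();print(np.round(o["tool_pos"],1),np.round(o["tcp_rot"],3),o["grip_width"],np.round(o["contact_force"],1),np.round(o["joint_positions"],2),o["time"])
p,r=cur();q,Q=place(43,3);print(vis(p));x,b=rel(p,r,q,Q);print(x.round(3),b.round(4))
b=cv2.imread("pics/s4.png")[120:300,200:440]
cv2.imwrite("pics/m4.png",np.vstack([cv2.resize(b,(480,360)),cv2.resize(cv2.imread("pics/w4.png"),(480,300))])[:600])
E
```

```text
[496.9  59.  145.7] [ 3.133 -1.039  1.742] 43.928651001164035 [-0.4 -0.1 -2.5] [-0.51  0.72  1.62  0.75  1.6  -0.97] 12.9
[  0.85688713  35.66414067 117.68191444]
[-0.439 -0.01   0.23 ] [-0.0005  0.0006  0.0012]
```

View pics/m4.png

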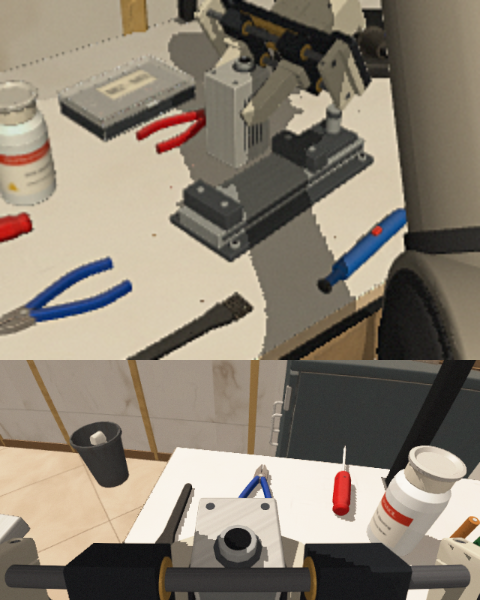

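The scene view shows the housing upright in the gripper above the bed with the socket on top, and the jaw is open. I'll lower it in steps.

Emit:
send_rows(offset=[[-0.08,-0.008,0.03],[-0.19,-0.01,0.085],[-0.31,-0.01,0.155],[-0.4,-0.01,0.207],[-0.439,-0.01,0.23],[-0.439,-0.01,0.23],[-0.439,-0.01,0.23],[-0.439,-0.01,0.23]], delta_rot=[[-0.0005,0.0006,0.001],[-0.0005,0.0006,0.0012],[-0.0005,0.0006,0.0012],[-0.0005,0.0006,0.0012],[-0.0005,0.0006,0.0012],[-0.0005,0.0006,0.0012],[-0.0005,0.0006,0.0012],[-0.0005,0.0006,0.0012]])

```text
time: 13.9
tool_pos: [496.5, 55.3, 85.6]
tcp_rot: [-3.14, -1.046, 1.724]
contact_force: [0.2, 0.5, -2.7]
grip_width: 43.6
finger_force: 30.0
```

```bash
python3 - <<'E'
from h import *
for _ in range(2):
  optics.capture("scene")
  o=get_obs();print(np.round(o["tool_pos"],1),np.round(o["tcp_rot"],3),np.round(o["contact_force"],1),o["time"])
p,r=cur();q,Q=place(43,0);print(vis(p),vis(q));x,b=rel(p,r,q,Q);print(x.round(4),b.round(4))
print(r.inv().apply([0,0,-1])/120)
E
```

```text
[496.5  55.3  85.6] [-3.14  -1.046  1.724] [-0.8 -0.2 -3.8] 13.95
[496.5  55.3  85.6] [-3.14  -1.046  1.724] [-0.4  0.4 -3.2] 14.0
[-0.11315994 32.13160595 57.61403563] [2.71803872e-14 3.27000000e+01 5.52834660e+01]
[-0.0144  0.001   0.0138] [ 0.0002 -0.0006 -0.0003]
[-7.21336103e-03  7.85358025e-06  4.17274555e-03]
```

Emit:
send_rows(offset=[[-0.007,0,0.004],[-0.0145,0,0.0083],[-0.018,0.001,0.0105],[-0.018,0.001,0.0105]], delta_rot=[[0,-0.0005,0],[0,-0.0005,0],[0,-0.0005,0],[0,-0.0005,0]])

```text
time: 14.5
tool_pos: [496.5, 55.2, 85.2]
tcp_rot: [3.141, -1.046, 1.726]
contact_force: [-1.9, -5.1, 12.0]
grip_width: 44.1
finger_force: 30.0
```

Emit:
send_rows(offset=[[0.004,0,-0.0025],[0.007,0,-0.004],[0.007,0,-0.004]], delta_rot=[[0,0,0],[0,0,0],[0,0,0]])

```text
time: 14.88
tool_pos: [496.5, 55.3, 85.2]
tcp_rot: [-3.141, -1.045, 1.725]
contact_force: [-1.9, -3.4, 6.3]
grip_width: 43.7
finger_force: 30.0
```

Emit:
send_rows(offset=[[0,0,0],[0,0,0],[0,0,0],[0,0,0],[0,0,0]], delta_rot=[[0,0,0],[0,0,0],[0,0,0],[0,0,0],[0,0,0]], grip=1)

```text
time: 15.5
tool_pos: [496.5, 55.4, 84.0]
tcp_rot: [-3.139, -1.044, 1.723]
contact_force: [-1.0, -0.8, 0.6]
grip_width: 88.7
finger_force: 0.0
```

Emit:
send_rows(offset=[[0,0,-0.2],[0,0,-0.5],[0,0,-0.8],[0,0,-1],[0,0,-1],[0,0,-1]], delta_rot=[[0,0,0],[0,0,0],[0,0,0],[0,0,0],[0,0,0],[0,0,0]])

```text
time: 16.25
tool_pos: [512.1, -46.2, 143.9]
tcp_rot: [-3.137, -1.045, 1.722]
contact_force: [0.4, -0.3, 0.1]
grip_width: 91.7
finger_force: 0.0
```

```bash
python3 - <<'E'
from h import *
a=save("scene","s5.png");c=save("wrist","w5.png")
o=get_obs();print(np.round(o["tool_pos"],1),np.round(o["tcp_rot"],3),np.round(o["contact_force"],1),o["time"],vis(o["tool_pos"]))
b=cv2.imread("pics/s5.png")[140:280,260:410]
cv2.imwrite("pics/m5.png",np.hstack([cv2.resize(b,(450,420),interpolation=3),cv2.resize(cv2.imread("pics/w5.png")[:,200:440],(252,420))]))
E
```

```text
[512.1 -46.  143.9] [-3.137 -1.045  1.722] [ 0.1 -0.4  0.1] 16.35 [ -0.4522474  -70.34611149 115.8981428 ]
```

View pics/m5.png

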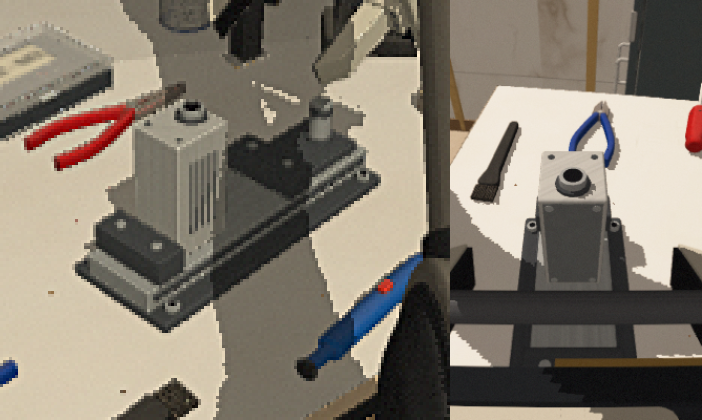

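The housing stands upright on the bed close to the fixed jaw, midway across, and the jaw is still open. Now I go above and behind the post with the fingers shut.

```bash
python3 - <<'E'
from h import *
p,r=cur();Rt=tool_R(az,0);q=tcp(0,-172,120);calls(q,Rt)
calls(tcp(0,-172,16),Rt,p0=q,R0=Rt)
E
```

```text
off [-0.3957, 0.0043, -0.7498] rot [-0.0003, -0.1663, -0.0003]
off [0.0, 0.0, 0.8667] rot [0.0, 0.0, 0.0]
```

Emit:
send_rows(offset=[[-0.07,0,-0.13],[-0.14,0,-0.26],[-0.21,0,-0.4],[-0.28,0.002,-0.53],[-0.35,0.003,-0.66],[-0.396,0.004,-0.75],[-0.396,0.004,-0.75],[-0.396,0.004,-0.75]], delta_rot=[[0,-0.028,0],[0,-0.056,0],[0,-0.084,0],[0,-0.112,0],[0,-0.14,0],[-0.0003,-0.1663,-0.0003],[-0.0003,-0.1663,-0.0003],[-0.0003,-0.1663,-0.0003]], grip=0)

```text
time: 17.35
tool_pos: [528.4, -146.8, 148.2]
tcp_rot: [3.141, -0.002, 1.727]
contact_force: [1.0, -1.0, -0.6]
grip_width: 16.3
finger_force: 0.0
```

```bash
python3 - <<'E'
from h import *
optics.capture("wrist");o=get_obs();print(np.round(o["tool_pos"],1),o["grip_width"],vis(o["tool_pos"]),o["time"])
for t,z in(("jaw_post",60),("socket_end",124)):
  for r in finder.pinpoint(t,"wrist")[:1]:print(t,r["confidence"],vis(atz("wrist",r["uv"],z)))
calls(tcp(0,-172,16),tool_R(az,0))
E
```

```text
[ 528.5 -147.4  148. ] 12.387631127351508 [-4.00634373e-02 -1.73122709e+02  1.20010893e+02] 17.4
jaw_post 0.92 [  -1.0855521  -142.58918935   32.        ]
off [0.0136, 0.0003, 0.8667] rot [0.0001, -0.0001, -0.0004]
```

Emit:
send_rows(offset=[[0.0136,0,0.35],[0.0136,0,0.7],[0.0136,0,0.867],[0.0136,0,0.867],[0.0136,0,0.867]], delta_rot=[[0,0,0],[0,0,0],[0,0,0],[0,0,0],[0,0,0]])

```text
time: 18.12
tool_pos: [529.1, -146.6, 45.2]
tcp_rot: [3.139, 0.002, 1.725]
contact_force: [0.4, -0.8, 0.4]
grip_width: 0.4
finger_force: 0.0
```

Emit:
send_rows(offset=[[0.05,0,0],[0.09,0,0],[0.13,0,0],[0.17,0,0],[0.21,0,0],[0.25,0,0],[0.29,0,0],[0.33,0,0]], delta_rot=[[0,0,0],[0,0,0],[0,0,0],[0,0,0],[0,0,0],[0,0,0],[0,0,0],[0,0,0]])

```text
time: 19.12
tool_pos: [522.6, -106.6, 44.5]
tcp_rot: [3.14, 0.001, 1.726]
contact_force: [0.6, -4.4, 2.1]
grip_width: 0.4
finger_force: 2.0
```

```bash
python3 - <<'E'
from h import *
optics.capture("wrist");o=get_obs();print(np.round(o["tool_pos"],1),o["grip_width"],vis(o["tool_pos"]),np.round(o["contact_force"],1),o["time"])
for r in finder.pinpoint("jaw_post","wrist")[:1]:print(r["confidence"],vis(atz("wrist",r["uv"],60)))
E
```

```text
[ 522.3 -106.    44.4] 0.5180709573475888 [   0.3165452  -131.19888854   16.42152295] [ 1.  -3.2  2.3] 19.175
0.84 [   0.12028168 -109.81396202   32.        ]
```

Emit:
send_rows(offset=[[0.03,0,0],[0.06,0,0],[0.09,0,0],[0.12,0,0],[0.15,0,0],[0.18,0,0],[0.2,0,0]], delta_rot=[[0,0,0],[0,0,0],[0,0,0],[0,0,0],[0,0,0],[0,0,0],[0,0,0]])

```text
time: 20.1
tool_pos: [518.6, -82.9, 44.4]
tcp_rot: [3.141, 0.001, 1.726]
contact_force: [0.8, -5.0, -0.8]
grip_width: 0.2
finger_force: 2.0
```

Emit:
send_rows(offset=[[0.015,0,0],[0.03,0,0],[0.045,0,0],[0.06,0,0]], delta_rot=[[0,0,0],[0,0,0],[0,0,0],[0,0,0]])

```text
time: 20.6
tool_pos: [517.6, -76.2, 44.4]
tcp_rot: [3.141, 0.002, 1.726]
contact_force: [-0.0, -6.4, -1.7]
grip_width: 0.4
finger_force: 3.0
```

Emit:
send_rows(offset=[[0.01,0,0],[0.02,0,0],[0.03,0,0],[0.04,0,0]], delta_rot=[[0,0,0],[0,0,0],[0,0,0],[0,0,0]])

```text
time: 21.1
tool_pos: [517.1, -72.9, 44.5]
tcp_rot: [3.14, 0.004, 1.727]
contact_force: [-0.3, -16.1, -2.2]
grip_width: 0.4
finger_force: 7.5
```

Emit:
send_rows(offset=[[0.01,0,0],[0.02,0,0],[0.03,0,0],[0.03,0,0]], delta_rot=[[0,0,0],[0,0,0],[0,0,0],[0,0,0]])

```text
time: 21.6
tool_pos: [517.1, -72.7, 44.6]
tcp_rot: [3.14, 0.009, 1.727]
contact_force: [-0.9, -28.1, -5.8]
grip_width: 0.4
finger_force: 13.2
```

Emit:
send_rows(offset=[[0.02,0,0],[0.04,0,0],[0.06,0,0],[0.08,0,0],[0.08,0,0],[0.08,0,0],[0.08,0,0],[0.08,0,0]], delta_rot=[[0,0,0],[0,0,0],[0,0,0],[0,0,0],[0,0,0],[0,0,0],[0,0,0],[0,0,0]])

```text
time: 22.6
tool_pos: [517.2, -72.1, 44.8]
tcp_rot: [3.138, 0.022, 1.729]
contact_force: [-2.3, -71.1, -14.2]
grip_width: 0.7
finger_force: 32.7
```

```bash
python3 - <<'E'
from h import *
for i in range(6):
  im=save("wrist" if i==0 else "scene",f"w6_{i}.png");o=get_obs();print(vis(o["tool_pos"]).round(1),np.round(o["contact_force"],1),o["time"])
a=cv2.imread("pics/w6_0.png")[:300,180:460];b=cv2.imread("pics/w6_5.png")[140:280,260:410]
cv2.imwrite("pics/m6.png",np.hstack([cv2.resize(b,(400,373),interpolation=3),cv2.resize(a,(348,373),interpolation=3)]))
E
```

```text
[  0.6 -97.   16.9] [ -2.1 -71.  -14.2] 22.65
[  0.5 -97.   16.9] [ -3.5 -70.6 -13.5] 22.7
[  0.6 -97.   16.9] [ -2.3 -70.7 -14.8] 22.75
[  0.5 -97.   16.9] [ -1.9 -71.7 -13.9] 22.8
[  0.5 -97.   16.9] [ -3.1 -70.9 -13.5] 22.85
[  0.5 -97.   16.9] [ -3.1 -71.8 -13.1] 22.9
```

View pics/m6.png

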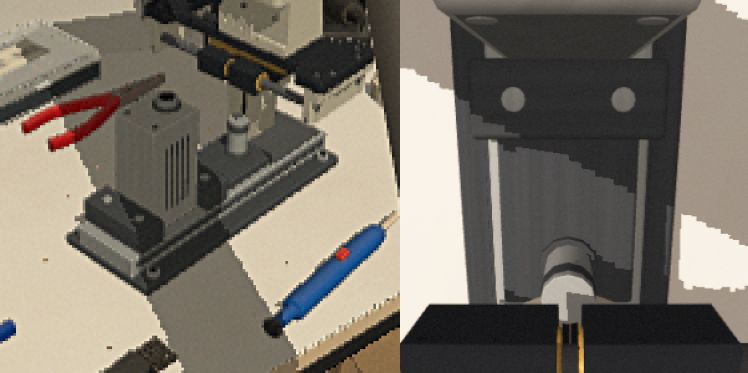

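The housing is clamped upright between the jaws, held at 71 N. Now I back off and go up.

Emit:
send_rows(offset=[[-0.06,0,0],[-0.12,0,0],[-0.2,0,0],[-0.3,0,0],[-0.38,0,0],[-0.38,0,0],[-0.38,0,0]], delta_rot=[[0,0,0],[0,0,0],[0,0,0],[0,0,0],[0,0,0],[0,0,0],[0,0,0]])

```text
time: 23.78
tool_pos: [521.8, -103.0, 44.4]
tcp_rot: [3.141, 0.001, 1.726]
contact_force: [0.1, 0.4, 0.7]
grip_width: 0.7
finger_force: 0.0
```

Emit:
send_rows(offset=[[0,0,-0.3],[0,0,-0.7],[0,0,-1],[0,0,-1],[0,0,-1]], delta_rot=[[0,0,0],[0,0,0],[0,0,0],[0,0,0],[0,0,0]])

```text
time: 24.4
tool_pos: [521.2, -102.7, 163.9]
tcp_rot: [3.141, 0.001, 1.726]
contact_force: [0.2, -0.0, -0.1]
grip_width: 0.3
finger_force: 0.0
```

```bash
python3 - <<'E'
from h import *
save("wrist","w7.png");a=save("scene","s7.png")
o=get_obs();print(vis(o["tool_pos"]).round(1),np.round(o["contact_force"],1),o["time"])
a=cv2.imread("pics/w7.png")[:300,180:460];b=cv2.imread("pics/s7.png")[140:280,260:410]
cv2.imwrite("pics/m7.png",np.hstack([cv2.resize(b,(400,373),interpolation=3),cv2.resize(a,(348,373),interpolation=3)]))
E
```

```text
[  -0.5 -127.8  135.2] [ 1. -0. -0.] 24.5
```

View pics/m7.png

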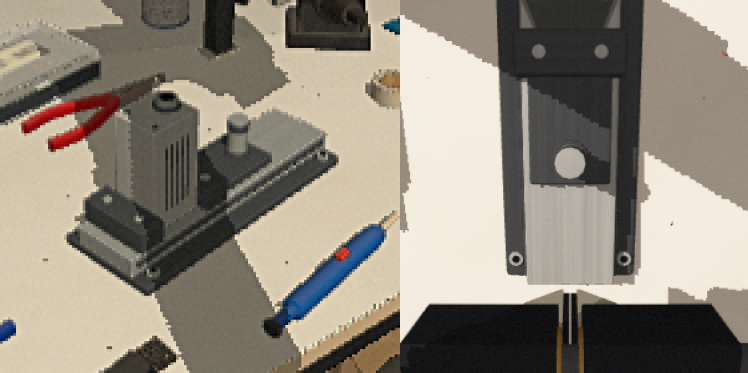

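The housing is upright with the socket up, flush between both jaws. The gripper is clear and the other things are where they were.

```bash
python3 -c "
from plant import ticket
print(ticket.close_job())"
```

```text
the job is handed in; nothing more can be done
None
```

The housing is standing on its plain end with the socket straight up, clamped against the fixed jaw with about 71 N on the post; the job is handed in at about 24.5 s of the 54 s allowed, with the arm clear.

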